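# Fit the toothed hub over the rod of the printing carousel

## Task

Fit the loose hub back on the small printing carousel: pick it up, lower it square and gently over the upright rod, teeth down, without letting it drop, then turn it lightly on the rod until the stop pin slips between two of its teeth and it settles fully home on the disc. Do not force it, then let go of it, and leave the two ink jars and the paper cup where they stand.

Things in the scene. Friction and masses are not known exactly. Their poses are not given: they have to be found in the camera images.
- hub_center (a point): The loose hub, 0.26 to 0.46 kg: a round aluminium sleeve 40 mm in outer diameter, 85 mm tall, upright on the bench, drilled right through along its axis with an 18 mm hole. Smooth from 34 mm above its underside to the top: grip there. A thin orange collar (45 mm across) lies 24 to 34 mm up. This point is on the axis, half-way up, 42.5 mm above the underside; z is up along the axis.
- hub_foot (a point): Centre of the hub's foot, on its axis, 7 mm above its underside. Six blue square teeth stand out round it, 22 mm wide, 14 mm tall, ending 46 mm from the axis, one every 60 degrees, the first along this frame's +x. The slots lie midway between the teeth and are 12 mm wide at 34 mm from the axis.
- press: The carousel's base, fixed to the bench: a grey round foot 144 mm across with a small lock knob at its own -x side, a dark disc 96 mm across on it, and a hard upright rod. The disc gives way on a spring when pressed with more than 6 N, by 3 mm at 15 N, then is hard. At most 40 N on it all, side pushes of tooth on pin included. Origin on the rod's axis at bench level; z up.
- seat (a point): Centre of the dark disc's top, on the rod's axis, 24 mm above the bench; the hub's underside rests here when home. A brass pin, 8 mm wide, stands 8 mm up from the disc 34 mm from the axis, locked within 30 degrees either side of the base's +x; its angle is not measured. Out of line, the hub rests on the pin; turning it up to 60 degrees either way brings a slot over it (3 degrees either side pass).
- rod_tip (a point): Top of the steel rod, on its axis, 95 mm above the disc's top. The rod is 15 mm in diameter (1.5 mm of play all round in the hub) and its last 6 mm taper to 7 mm across.
- yellow_jar: Bystander: small ink jar with yellow contents and black lid, 55 mm across, 55 mm tall, origin at the centre of its underside.
- black_jar: Bystander: small ink jar with black contents and black lid, 55 mm across, 55 mm tall, origin at the centre of its underside.
- green_cup: Bystander: ripple paper cup with green inside, 90 mm across, 109 mm tall, origin at the centre of its underside.
Things that resemble listed ones, but are neither listed nor needed, are in the scene too. Of the things that look like the part that bears hub_center, the largest one is meant.

How it is judged:
By the outcome, as a careful person would: the job done as asked, in the order asked, and still so for the second after the job is handed in, with the robot touching nothing.
It also fails if it takes over 72 s, if anything falls off the work surface, if the arm or the gripper's body presses on something with over 40 N, if the wrist force passes 120 N, or if a joint passes its speed limit or range.

## Robot

A 7-joint arm with a two-finger parallel gripper is mounted at the origin on a cart in front of the work surface, level with it; the furniture and walls round the work are solid. World frame = base frame: x ahead of the robot, y to its left, z up, the work surface at z = 0. Lengths are in m, angles in rad, forces in N, time in s.
With the tool pointing down it reaches from about 0.4 to 0.85 m from the base axis. Payload 4.5 kg.
Tool frame: the origin (TCP) lies between the finger pads; the fingertips stand 11 mm ahead of it and the grasp point (between the pads) lies 8 mm behind it (r.tip_reach is the distance from the TCP to the fingertips, in m); x points along the fingers, y is the direction in which the jaws open and shut, and the axes are right-handed (so a half turn about x gives the same grasp; the last joint's range is limited). The gripper opens to 88 mm and grips with 3 to 60 N. Pads are 18 mm wide; open, the fingers measure 123 mm over their backs; the gripper's body (75 mm by 187 mm) begins 45 mm behind the grasp point.
Start: joints at [1.2, 0.689, -0.195, 1.565, 0.157, 0.902, -0.215], TCP at [0.246, -0.575, 0.224] pointing down, gripper open.
Joint ranges: [-3.01, 3.01], [-0.46, 2.08], [-1.47, 1.51], [0.13, 2.56], [-1, 4.14], [0.04, 2.09], [-2.66, 2.66]. Speed limits (rad/s): [2.57, 2.57, 3.14, 3.14, 3.14, 3.14, 3.14].

## Interface

Orientations are given as a unit quaternion [x, y, z, w].
In Python, from plant import r gives the robot as it stands.
- The arm moves only by the tool drive_tool, never from a script. Its argument "deltas" is a list of rows, each a list of 3 entries, a list of its own where there are three numbers: the turn, a rotation vector about the tool's x, y, z in degrees, then the shift along the tool's x, y, z in cm, then the finger opening in cm, from 0 to 8.81. A call has 1 to 12 rows; each row shifts and turns the commanded pose from where the row before left it, along the tool's axes as they then stand; what a row does not reach is not made up. A row lasts 1/12 s, in which the tool goes at most 41.7 mm and 7.16 degrees, less where a joint would pass 70% of its speed; a pose out of reach is approached as far as the arm can. A call is refused whole if a number of a shift passes 4.17 or a number of a turn 7.16, either way. A call with a gripper value outside its range is refused whole. The fingers move at their own pace and stop on an object; "force" is the grip in N (left out, the last holds). Time passes only in rows, so rows that do not move let the fingers close. It gives the time, the measured TCP pose, the force and the opening at its end, in the units of the state.
- r.get_state(): the state, without advancing time (a new reading comes with each control period).
- r.snapshot(name): name is "side" or "top"; returns a dict with "color" (384x512x3 uint8, red, green, blue), "fov_y" (degrees; the focal length in pixels is half the picture's height over the tangent of half this angle, whatever the lens; pixels are square), "cx", "cy" (the principal point, pixels), "extrinsics" (4x4, takes a point from world to camera coordinates). Camera axes: x right, y up, looking along -z (the intrinsics and any distortion apply to the point x, -y, -z); pixel columns grow to the right and rows downward; lengths in m; the calibration is good to about 2 mm. A picture is of the moment at which its call begins. There is no depth.
- r.finish_job(): hands the job in, once; it reports no verdict.
The state is a dict: "clock": time; "q": joint angles; "qd": joint speeds; "joint_torque": joint torques, N m; "tool_pos": TCP position; "eef_rot": TCP orientation; "contact_force": force on the tool from outside, world axes, zero at the start; "moment": the same for the moment, N m; "opening": opening from 0.0 (shut) to 1.0 (fully open).
Only numpy, scipy, OpenCV 4.12 (cv2) and the standard library are available. Lean on these libraries where they do the work, as an engineer would, in place of code of your own. Each camera call takes 0.05 s, during which the arm holds its last target. There are 200 camera calls.

## Working session

There is one attempt and no reset: what is moved stays moved. The work goes in short steps, Python scripts to look and compute and a tool call to move; the robot and the scene stay as the last step left them, time stands still between calls to the robot, and variables do not carry over. Pictures are saved under pics/ and viewed, about 8 in all and at most 12, crops included, and the job is handed in when it is done.

Besides the shell and the picture viewer there is one more tool, called by a JSON object that holds its "fn" and its "kwargs". drive_tool: Moves the arm, as the interface text tells. Its arguments: {"type":"object","properties":{"deltas":{"type":"array","items":{"type":"array"}},"force":{"type":"number"}},"required":["deltas"]}

```bash
ls; mkdir -p pics; cat > h.py <<'E'
import numpy as np, cv2
from plant import r
def snap(n,f=None):
    s=r.snapshot(n)
    if f: cv2.imwrite(f'pics/{f}.png',s['color'][:,:,::-1])
    return s
E
python3 - <<'E'
from h import *
import pickle
for n in('side','top'):
    s=snap(n,n+'0'); print({k:v for k,v in s.items() if k!='color'}); pickle.dump(s,open(n+'0.pkl','wb'))
print(r.get_state(), r.tip_reach)
a=[cv2.imread(f'pics/{n}0.png') for n in('side','top')]
E
```

```text
pics
{'fov_y': 55.382587880745625, 'cx': 259.1056235143837, 'cy': 190.30115209978516, 'extrinsics': array([[-0.90454902, -0.42589962, -0.02001473,  0.51843253],
       [ 0.12452684, -0.30878961,  0.94294329, -0.18514732],
       [-0.40777953,  0.85044605,  0.33235127, -0.63785683],
       [ 0.        ,  0.        ,  0.        ,  1.        ]])}
{'fov_y': 44.03569307430067, 'cx': 252.36608651004357, 'cy': 193.0836234283528, 'extrinsics': array([[-0.01833888, -0.99980228,  0.00768621, -0.03178443],
       [ 0.99020814, -0.01709778,  0.13854782, -0.6049183 ],
       [-0.13838901,  0.01015176,  0.99032592, -1.1478663 ],
       [ 0.        ,  0.        ,  0.        ,  1.        ]])}
{'clock': 0.1, 'q': array([ 1.19977748,  0.68987652, -0.19454033,  1.56617848,  0.15729719,
        0.90251808, -0.2151015 ]), 'qd': array([ 2.16081123e-05, -1.74045140e-03, -4.47601466e-04, -2.60234113e-03,
       -4.23687939e-04, -7.47255592e-04,  9.99644044e-04]), 'joint_torque': array([-3.33225267e-03, -5.28498781e+01, -1.27159562e+00, -1.53837848e+01,
       -5.26098988e-02,  2.00444330e-03,  4.65393373e-05]), 'tool_pos': array([ 0.24590493, -0.57397786,  0.2228219 ]), 'eef_rot': array([-0.69251665, -0.14271965,  0.69281385, -0.14163602]), 'contact_force': array([0.3345601 , 0.5721873 , 0.37933639]), 'moment': array([0.0057175 , 0.06293241, 0.0330152 ]), 'opening': 1.0027213478828771} 0.011
```

View pics/side0.png

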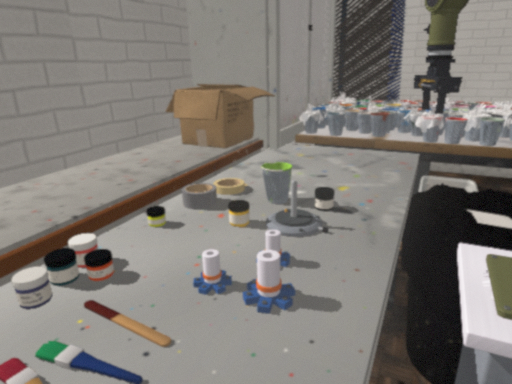

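View pics/top0.png

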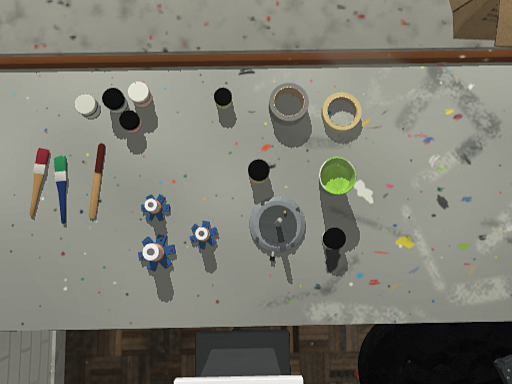

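Candidates for the hub: top view (152,253), (153,206) and (204,234), which are (268,278), (211,270) and (273,245) in the side view. The largest is at top (152,253). I'll check it in a close crop together with the press.

```bash
python3 - <<'E'
import cv2,numpy as np
t=cv2.imread('pics/top0.png');s=cv2.imread('pics/side0.png')
def c(im,x,y,w,h,k): return cv2.resize(im[y:y+h,x:x+w],None,fx=k,fy=k,interpolation=cv2.INTER_CUBIC)
# top hub crop 120..190 x 220..290 ; press 240..310 x 195..265
A=c(t,115,220,75,60,5);B=c(t,240,190,80,80,5)[:300,:];B=c(t,240,195,80,75,5)
C=c(s,230,230,75,60,5);D=c(s,255,170,80,75,4)
H=lambda l,h:[cv2.copyMakeBorder(x,0,max(0,h-x.shape[0]),0,0,0)[:h] for x in l]
cv2.imwrite('pics/c1.png',np.vstack([np.hstack(H([A,B],300)),np.hstack(H([C,cv2.resize(D,(400,375))],300))])) 
E
```

```text
(no output)
```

View pics/c1.png

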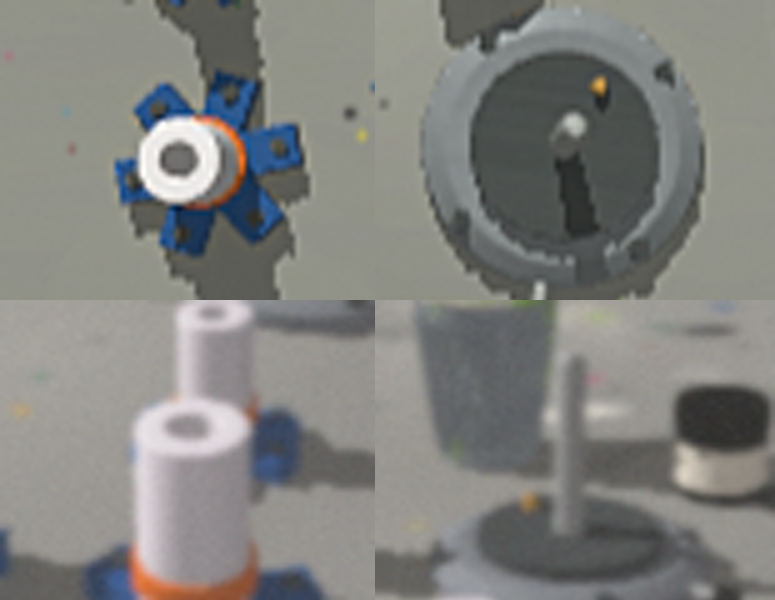

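```bash
cat >> h.py <<'E'
def ray(s,u,v):
    f=s['color'].shape[0]/2/np.tan(np.radians(s['fov_y']/2)); E=s['extrinsics']; R=E[:3,:3]
    d=R.T@np.array([(u-s['cx'])/f,-(v-s['cy'])/f,-1]); return -R.T@E[:3,3],d
def atz(s,u,v,z):
    o,d=ray(s,u,v); return o+d*(z-o[2])/d[2]
def proj(s,p):
    f=s['color'].shape[0]/2/np.tan(np.radians(s['fov_y']/2)); c=s['extrinsics']@np.r_[p,1]
    return np.array([s['cx']+f*c[0]/-c[2],s['cy']-f*c[1]/-c[2]])
def tri(l):
    A=0;b=0
    for s,u,v in l:
        o,d=ray(s,u,v); d=d/np.linalg.norm(d); P=np.eye(3)-np.outer(d,d); A=A+P;b=b+P@o
    return np.linalg.solve(A,b)
E
python3 - <<'E'
from h import *
import pickle
np.set_printoptions(precision=4,suppress=True)
T,S=[pickle.load(open(n+'0.pkl','rb')) for n in('top','side')]
for n,t,s,z in(('hubtop',(150.6,251.4),(267.8,255),.085),('rod',(279.4,219.8),(294.5,181),.119),('pin',(284.6,211.7),(285.6,210.2),.032)):
    print(n,atz(T,*t,z),atz(S,*s,z),tri([(T,*t),(S,*s)]))
h=[(232,95),(280,147),(257,218),(182,235),(132,182),(157,107)]
P=np.array([atz(T,115+x/5-.4,220+y/5-.4,.014) for x,y in h]);c=P.mean(0);print('foot',c)
d=P-c;print(np.hypot(d[:,0],d[:,1]),np.degrees(np.arctan2(d[:,1],d[:,0])),(np.degrees(np.arctan2(d[:,1],d[:,0]))%60))
for n,t,z in(('knob',(272,258),.02),('disc',(375-375+565,148),.024)):
    print(n,atz(T,*t,z) if n=='knob' else atz(T,240+(565-375)/5-.4,195+148/5-.4,z))
# footing/bystanders
for n,t,z in(('yj',(259,170),.055),('bj',(334,239),.055),('cup',(338,176),.109),('hubB',(152,205),.06),('hubC',(204,233),.06)): print(n,atz(T,*t,z))
E
```

```text
hubtop [0.4629 0.2017 0.085 ] [0.4594 0.2028 0.085 ] [0.4616 0.2014 0.0839]
rod [ 0.5297 -0.1035  0.119 ] [ 0.5216 -0.0996  0.119 ] [ 0.5268 -0.1046  0.1171]
pin [ 0.557  -0.1229  0.032 ] [ 0.5499 -0.1132  0.032 ] [ 0.5558 -0.1238  0.0271]
foot [0.4616 0.2028 0.014 ]
[0.0365 0.0376 0.0375 0.0372 0.0383 0.0385] [ -19.9283  -78.1052 -137.1315  161.1601  102.6319   41.176 ] [40.0717 41.8948 42.8685 41.1601 42.6319 41.176 ]
knob [ 0.4422 -0.089   0.02  ]
disc [ 0.5264 -0.1049  0.024 ]
yj [ 0.6604 -0.06    0.055 ]
bj [ 0.4855 -0.2403  0.055 ]
cup [ 0.6325 -0.2464  0.109 ]
hubB [0.5765 0.2047 0.06  ]
hubC [0.5056 0.0773 0.06  ]
```

```bash
cat >> h.py <<'E'
from scipy.spatial.transform import Rotation as Ro
np.set_printoptions(precision=4,suppress=True)
def st():
    s=r.get_state(); M=Ro.from_quat(s['eef_rot']).as_matrix()
    print('t',s['clock'],'p',s['tool_pos'],'F',s['contact_force'],'M',s['moment'],'op',s['opening'],'\nx',M[:,0],'y',M[:,1],'yaw_y',np.degrees(np.arctan2(M[1,1],M[0,1])),'q',s['q'])
    return s,M
def to(*ps):
    s,M=st(); p=s['tool_pos']
    for q in ps: print(q,'tool shift cm',M.T@(np.array(q)-p)*100); p=np.array(q)
    d=np.array([0,0,-1.]); c=np.cross(M[:,0],d); print('level rotvec deg(tool)',np.degrees(M.T@c))
E
python3 - <<'E'
from h import *
to((.5,-.2,.2228),(.462,.202,.2),(.462,.202,.054))
E
```

```text
t 0.1 p [ 0.2459 -0.574   0.2228] F [0.3346 0.5722 0.3793] M [0.0057 0.0629 0.033 ] op 1.0027213478828771 
x [-0.0007  0.0014 -1.    ] y [ 0.3939 -0.9191 -0.0016] yaw_y -66.80094465200068 q [ 1.1998  0.6899 -0.1945  1.5662  0.1573  0.9025 -0.2151]
(0.5, -0.2, 0.2228) tool shift cm [  0.0369 -24.3644 -38.0869]
(0.462, 0.202, 0.2) tool shift cm [  2.3397 -38.4428 -12.3434]
(0.462, 0.202, 0.054) tool shift cm [14.6     0.0232 -0.0015]
level rotvec deg(tool) [-0.      0.0059  0.0909]
```

{"fn": "drive_tool", "kwargs": {"deltas": [[[0,0,0],[0,-2,-3.2],8.8],[[0,0,0],[0,-2,-3.2],8.8],[[0,0,0],[0,-2,-3.2],8.8],[[0,0,0],[0,-2,-3.2],8.8],[[0,0,0],[0,-2,-3.2],8.8],[[0,0,0],[0,-2,-3.2],8.8],[[0,0,0],[0,-2,-3.2],8.8],[[0,0,0],[0,-2,-3.2],8.8],[[0,0,0],[0,-2,-3.2],8.8],[[0,0,0],[0,-2,-3.2],8.8],[[0,0,0],[0,-2,-3.2],8.8],[[0,0,0],[0,-2,-3.2],8.8]]}}

```text
clock: 1.1
tool_pos: [0.5051, -0.2009, 0.2233]
eef_rot: [-0.692, -0.142, 0.693, -0.142]
contact_force: [0.7, -0.0, 0.8]
opening: 0.998
```

{"fn": "drive_tool", "kwargs": {"deltas": [[[0,0,0],[0,-3.2,-1],8.8],[[0,0,0],[0,-3.2,-1],8.8],[[0,0,0],[0,-3.2,-1],8.8],[[0,0,0],[0,-3.2,-1],8.8],[[0,0,0],[0,-3.2,-1],8.8],[[0,0,0],[0,-3.2,-1],8.8],[[0,0,0],[0,-3.2,-1],8.8],[[0,0,0],[0,-3.2,-1],8.8],[[0,0,0],[0,-3.2,-1],8.8],[[0,0,0],[0,-3.2,-1],8.8],[[0,0,0],[0,-3.2,-1],8.8],[[0,0,0],[0,-3.2,-1],8.8]]}}

```text
clock: 2.1
tool_pos: [0.463, 0.199, 0.2233]
eef_rot: [-0.692, -0.142, 0.693, -0.142]
contact_force: [-0.0, 0.6, 0.0]
opening: 1.001
```

```bash
python3 - <<'E'
from h import *
to((.462,.202,.2),(.462,.202,.054))
E
```

```text
t 2.1 p [0.463  0.199  0.2233] F [-0.0235  0.6446  0.0168] M [ 0.0088 -0.0491 -0.0095] op 1.0012706581410853 
x [-0.0005 -0.0005 -1.    ] y [ 0.3939 -0.9191  0.0002] yaw_y -66.80004035246162 q [-0.4331  0.5314 -0.1002  1.9274  0.0802  0.6872 -1.7475]
(0.462, 0.202, 0.2) tool shift cm [ 2.3294 -0.3117 -0.0251]
(0.462, 0.202, 0.054) tool shift cm [14.6    -0.003  -0.0098]
level rotvec deg(tool) [-0.      0.0384 -0.0117]
```

{"fn": "drive_tool", "kwargs": {"deltas": [[[0,0,0],[2.5,-0.15,0],8.8],[[0,0,0],[2.5,-0.15,0],8.8],[[0,0,0],[2.5,0,0],8.8],[[0,0,0],[2.5,0,0],8.8],[[0,0,0],[2.5,0,0],8.8],[[0,0,0],[2,0,0],8.8],[[0,0,0],[1.6,0,0],8.8],[[0,0,0],[0.8,0,0],8.8],[[0,0,0],[0,0,0],8.8]], "force": 10}}

```text
clock: 2.85
tool_pos: [0.4614, 0.1999, 0.0529]
eef_rot: [-0.692, -0.142, 0.694, -0.143]
contact_force: [0.4, 0.4, -0.6]
opening: 1.0
```

{"fn": "drive_tool", "kwargs": {"deltas": [[[0,0,0],[0,0,0],5],[[0,0,0],[0,0,0],5],[[0,0,0],[0,0,0],4.5],[[0,0,0],[0,0,0],4.2],[[0,0,0],[0,0,0],4],[[0,0,0],[0,0,0],3.8],[[0,0,0],[0,0,0],3.6],[[0,0,0],[0,0,0],3.4],[[0,0,0],[0,0,0],3],[[0,0,0],[0,0,0],3],[[0,0,0],[0,0,0],3],[[0,0,0],[0,0,0],3]], "force": 10}}

```text
clock: 3.85
tool_pos: [0.4625, 0.2008, 0.0547]
eef_rot: [0.693, 0.143, -0.693, 0.142]
contact_force: [-1.1, 1.6, 4.7]
opening: 0.452
```

```bash
python3 - <<'E'
from h import *
st()
a=snap('side')['color'];b=snap('top')['color']
c=lambda im,x,y,w,h,k: cv2.resize(im[y:y+h,x:x+w],None,fx=k,fy=k,interpolation=cv2.INTER_CUBIC)
cv2.imwrite('pics/g1.png',np.hstack([c(a,210,180,100,140,4),c(b,100,190,100,140,4)])[:,:,::-1])
E
```

```text
t 3.85 p [0.4625 0.2008 0.0547] F [-1.1495  1.5902  4.6834] M [ 0.4986  0.3272 -0.0363] op 0.4517546368656192 
x [ 0.0002  0.0006 -1.    ] y [ 0.3943 -0.919  -0.0005] yaw_y -66.7779151044895 q [-0.4723  0.8236 -0.047   2.0568  0.1312  0.2633 -1.7965]
```

View pics/g1.png

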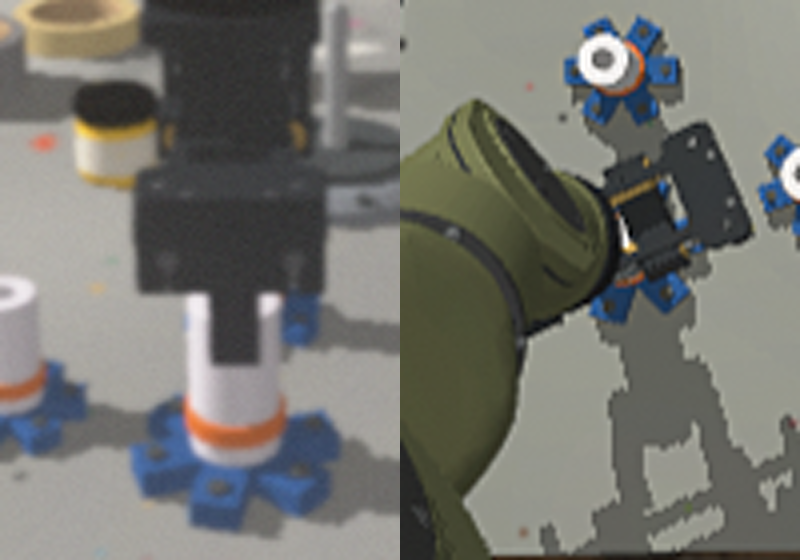

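Gripped at 39.8 mm opening, with the collar and teeth clear of the fingers. Now I'll firm up the grip and lift.

{"fn": "drive_tool", "kwargs": {"deltas": [[[0,0,0],[0,0,0],3],[[0,0,0],[0,0,0],3],[[0,0,0],[0,0,0],3],[[0,0,0],[-0.3,0,0],3],[[0,0,0],[-0.7,0,0],3],[[0,0,0],[-1,0,0],3],[[0,0,0],[-1,0,0],3],[[0,0,0],[0,0,0],3],[[0,0,0],[0,0,0],3]], "force": 30}}

```text
clock: 4.7
tool_pos: [0.4632, 0.2004, 0.0854]
eef_rot: [0.693, 0.142, -0.692, 0.142]
contact_force: [0.7, -0.1, -3.4]
opening: 0.447
```

```bash
python3 - <<'E'
from h import *
to((.462,.202,.21),(.528,-.104,.21))
E
```

```text
t 4.7 p [0.4632 0.2004 0.0854] F [ 0.6729 -0.091  -3.4261] M [ 0.0284  0.0059 -0.0302] op 0.447112658128863 
x [ 0.0018  0.0007 -1.    ] y [ 0.3935 -0.9193  0.0001] yaw_y -66.82845568955982 q [-0.464   0.7649 -0.0586  2.0451  0.1252  0.333  -1.7911]
(0.462, 0.202, 0.21) tool shift cm [-12.4624  -0.1932   0.0189]
(0.528, -0.104, 0.21) tool shift cm [-0.0098 30.7285  5.9731]
level rotvec deg(tool) [-0.     -0.1103 -0.0032]
```

{"fn": "drive_tool", "kwargs": {"deltas": [[[0,0,0],[-1,0,0],3],[[0,0,0],[-2,0,0],3],[[0,0,0],[-2,0,0],3],[[0,0,0],[-2,0,0],3],[[0,0,0],[-2,0,0],3],[[0,0,0],[-2,0,0],3],[[0,0,0],[-1.2,0.5,0.1],3],[[0,0,0],[0,1.5,0.2],3],[[0,0,0],[0,2,0.4],3],[[0,0,0],[0,2.5,0.5],3],[[0,0,0],[0,2.5,0.5],3],[[0,0,0],[0,2.5,0.5],3]]}}

```text
clock: 5.7
tool_pos: [0.487, 0.0847, 0.2068]
eef_rot: [-0.692, -0.142, 0.693, -0.142]
contact_force: [0.3, -0.7, -3.5]
opening: 0.444
```

{"fn": "drive_tool", "kwargs": {"deltas": [[[0,0,0],[0,2.5,0.5],3],[[0,0,0],[0,2.5,0.5],3],[[0,0,0],[0,2.5,0.5],3],[[0,0,0],[0,2.5,0.5],3],[[0,0,0],[0,2.5,0.5],3],[[0,0,0],[0,2,0.4],3],[[0,0,0],[0,1,0.2],3],[[0,0,0],[0,0,0],3],[[-3,0,0],[0,0,0],3],[[-3,0,0],[0,0,0],3],[[-1,0,0],[0,0,0],3],[[0,0,0],[0,0,0],3]]}}

```text
clock: 6.7
tool_pos: [0.5197, -0.0669, 0.2066]
eef_rot: [-0.682, -0.185, 0.683, -0.184]
contact_force: [-0.1, -0.4, -4.0]
opening: 0.439
```

```bash
python3 - <<'E'
from h import *
import pickle
to((.528,-.104,.21))
A=snap('side');B=snap('top');pickle.dump((A,B),open('p1.pkl','wb'));a=A['color'];b=B['color']
c=lambda im,x,y,w,h,k: cv2.resize(im[y:y+h,x:x+w],None,fx=k,fy=k,interpolation=cv2.INTER_CUBIC)
cv2.imwrite('pics/g2.png',np.hstack([c(a,245,90,100,150,4),c(b,230,160,100,150,4)])[:,:,::-1])
E
```

```text
t 6.7 p [ 0.5197 -0.0669  0.2066] F [-0.0974 -0.4099 -3.9594] M [ 0.0059 -0.018  -0.003 ] op 0.4391622304877247 
x [-0.0005  0.0011 -1.    ] y [ 0.5047 -0.8633 -0.0012] yaw_y -59.68733910164126 q [ 0.1572  0.5826 -0.1857  1.8874  0.1593  0.6863 -1.1639]
(0.528, -0.104, 0.21) tool shift cm [-0.348   3.6153  1.1573]
level rotvec deg(tool) [ 0.     -0.0042  0.0686]
```

View pics/g2.png

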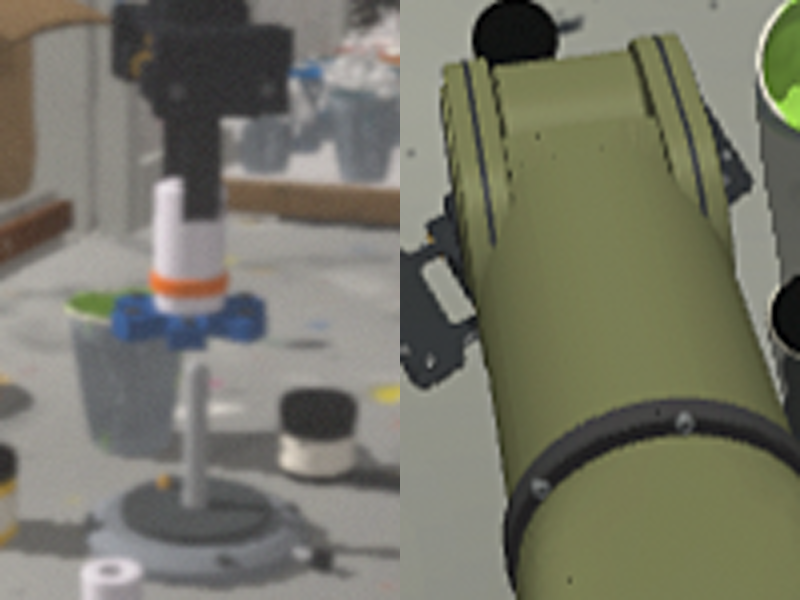

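{"fn": "drive_tool", "kwargs": {"deltas": [[[0,0,0],[0,0.7,0.2],3],[[0,0,0],[0,1.2,0.4],3],[[0,0,0],[0,1.2,0.4],3],[[0,0,0],[0.2,0.6,0.2],3],[[0,0,0],[0.5,0,0],3],[[0,0,0],[0.5,0,0],3],[[0,0,0],[0,0,0],3],[[0,0,0],[0,0,0],3]]}}

```text
clock: 7.47
tool_pos: [0.5278, -0.106, 0.1939]
eef_rot: [-0.682, -0.185, 0.683, -0.184]
contact_force: [0.1, 0.7, -2.9]
opening: 0.441
```

```bash
python3 - <<'E'
from h import *
import pickle
s,M=st()
A=snap('side');pickle.dump(A,open('p2.pkl','wb'));a=A['color']
p=s['tool_pos']-[0,0,.0547]
print('under',p,'tooth/under',proj(A,p),'collar top',proj(A,p+[0,0,.034]),'hub top',proj(A,p+[0,0,.085]))
print('rod tip pred',proj(A,(.528,-.105,.119)),'rod foot',proj(A,(.528,-.105,.024)), 'pin',proj(A,(.528+.034*np.cos(np.radians(-33)),-.105+.034*np.sin(np.radians(-33)),.032)))
cv2.imwrite('pics/g3.png',cv2.resize(a[125:245,240:340],None,fx=5,fy=5,interpolation=cv2.INTER_CUBIC)[:,:,::-1])
E
```

```text
t 7.4667 p [ 0.5278 -0.106   0.1939] F [ 0.1136  0.6961 -2.8936] M [ 0.0484 -0.0637 -0.0254] op 0.44106793624452295 
x [-0.0015  0.0008 -1.    ] y [ 0.5038 -0.8638 -0.0014] yaw_y -59.75108250300681 q [ 0.2271  0.618  -0.1857  1.8587  0.1696  0.6817 -1.1   ]
under [ 0.5278 -0.106   0.1392] tooth/under [293.0979 172.1273] collar top [293.2505 158.6519] hub top [293.4869 137.7814]
rod tip pred [292.8037 180.076 ] rod foot [292.4096 215.491 ] pin [284.6608 208.4296]
```

View pics/g3.png

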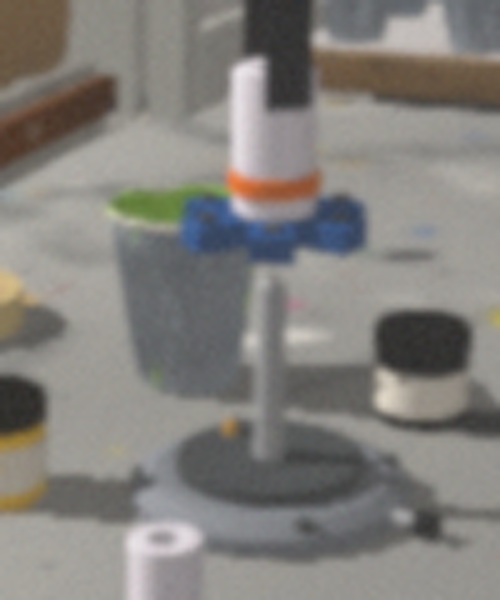

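{"fn": "drive_tool", "kwargs": {"deltas": [[[0,0,0],[0.4,-0.05,-0.12],3],[[0,0,0],[0.5,0,0],3],[[0,0,0],[0.5,0,0],3],[[0,0,0],[0.3,0,0],3],[[0,0,0],[0.2,0,0],3],[[0,0,0],[0.2,0,0],3],[[0,0,0],[0.2,0,0],3],[[0,0,0],[0,0,0],3]]}}

```text
clock: 8.18
tool_pos: [0.5289, -0.1057, 0.1711]
eef_rot: [-0.683, -0.184, 0.683, -0.184]
contact_force: [-0.3, -0.1, -4.4]
opening: 0.444
```

```bash
python3 -c "
from h import *
st()"
```

```text
t 8.1833 p [ 0.5289 -0.1057  0.1711] F [-0.293  -0.1413 -4.3731] M [ 0.0089 -0.0343  0.021 ] op 0.4443074934107873 
x [-0.0005 -0.     -1.    ] y [ 0.5029 -0.8643 -0.0003] yaw_y -59.80729382649242 q [ 0.2187  0.6521 -0.1751  1.8788  0.1814  0.6264 -1.1124]
```

{"fn": "drive_tool", "kwargs": {"deltas": [[[0,0,0],[0.15,0,0],3],[[0,0,0],[0.15,0,0],3],[[0,0,0],[0.15,0,0],3],[[0,0,0],[0.15,0,0],3],[[0,0,0],[0,0,0],3]]}}

```text
clock: 8.6
tool_pos: [0.529, -0.1057, 0.1652]
eef_rot: [-0.683, -0.184, 0.683, -0.184]
contact_force: [-0.5, -0.3, -3.8]
opening: 0.444
```

{"fn": "drive_tool", "kwargs": {"deltas": [[[0,0,0],[0.15,0,0],3],[[0,0,0],[0.15,0,0],3],[[0,0,0],[0,0,0],3],[[0,0,0],[0,0,0],3]]}}

```text
clock: 8.93
tool_pos: [0.5291, -0.1057, 0.1624]
eef_rot: [-0.683, -0.184, 0.683, -0.184]
contact_force: [0.7, 0.0, -3.3]
opening: 0.441
```

```bash
python3 -c "
from h import *
st()"
```

```text
t 8.9333 p [ 0.5291 -0.1057  0.1624] F [ 0.6662  0.0158 -3.3035] M [-0.0241 -0.0098 -0.0092] op 0.44117698143872863 
x [-0.0001 -0.0001 -1.    ] y [ 0.5029 -0.8643 -0.    ] yaw_y -59.80604185815506 q [ 0.216   0.6653 -0.1711  1.8865  0.186   0.6051 -1.1164]
```

{"fn": "drive_tool", "kwargs": {"deltas": [[[0,0,0],[0.25,0,0],3],[[0,0,0],[0.25,0,0],3],[[0,0,0],[0.25,0,0],3],[[0,0,0],[0.25,0,0],3],[[0,0,0],[0.25,0,0],3],[[0,0,0],[0.25,0,0],3],[[0,0,0],[0.25,0,0],3],[[0,0,0],[0.25,0,0],3],[[0,0,0],[0,0,0],3]]}}

```text
clock: 9.68
tool_pos: [0.5288, -0.1057, 0.142]
eef_rot: [-0.682, -0.184, 0.683, -0.184]
contact_force: [-0.3, 0.3, -3.3]
opening: 0.446
```

{"fn": "drive_tool", "kwargs": {"deltas": [[[0,0,0],[0.25,0,0],3],[[0,0,0],[0.25,0,0],3],[[0,0,0],[0.25,0,0],3],[[0,0,0],[0.25,0,0],3],[[0,0,0],[0.25,0,0],3],[[0,0,0],[0.25,0,0],3],[[0,0,0],[0.25,0,0],3],[[0,0,0],[0.25,0,0],3],[[0,0,0],[0.25,0,0],3],[[0,0,0],[0.25,0,0],3],[[0,0,0],[0,0,0],3]]}}

```text
clock: 10.6
tool_pos: [0.5288, -0.1057, 0.117]
eef_rot: [-0.682, -0.184, 0.683, -0.184]
contact_force: [0.1, -0.6, -3.9]
opening: 0.441
```

```bash
python3 - <<'E'
from h import *
s,M=st()
a=snap('side')['color'];b=snap('top')['color']
cv2.imwrite('pics/g4.png',cv2.resize(a[135:245,240:340],None,fx=5,fy=5,interpolation=cv2.INTER_CUBIC)[:,:,::-1])
E
```

```text
t 10.6 p [ 0.5288 -0.1057  0.117 ] F [ 0.1386 -0.5777 -3.8641] M [-0.0161  0.0098  0.0047] op 0.4405299673530675 
x [-0.0009  0.     -1.    ] y [ 0.503  -0.8643 -0.0005] yaw_y -59.802828555634704 q [ 0.2006  0.7376 -0.1476  1.9207  0.2083  0.4987 -1.1364]
```

View pics/g4.png

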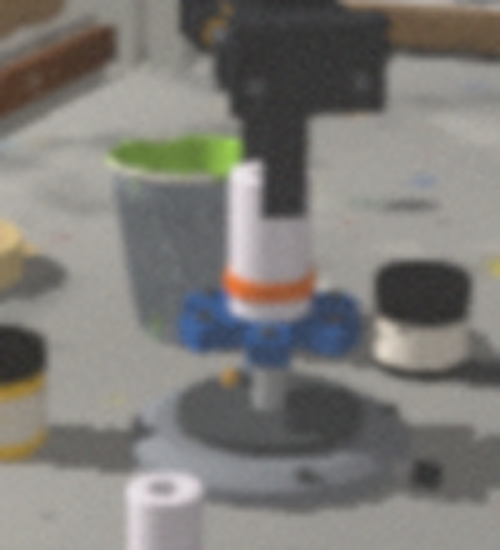

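{"fn": "drive_tool", "kwargs": {"deltas": [[[0,0,0],[0.25,0,0],3],[[0,0,0],[0.25,0,0],3],[[0,0,0],[0.25,0,0],3],[[0,0,0],[0.25,0,0],3],[[0,0,0],[0.25,0,0],3],[[0,0,0],[0.25,0,0],3],[[0,0,0],[0.25,0,0],3],[[0,0,0],[0.25,0,0],3],[[0,0,0],[0.25,0,0],3],[[0,0,0],[0.1,0,0],3],[[0,0,0],[0,0,0],3],[[0,0,0],[0,0,0],3]]}}

```text
clock: 11.7
tool_pos: [0.5291, -0.1057, 0.094]
eef_rot: [-0.683, -0.184, 0.683, -0.184]
contact_force: [0.3, 0.1, -2.9]
opening: 0.441
```

{"fn": "drive_tool", "kwargs": {"deltas": [[[0,0,0],[0.1,0,0],3],[[0,0,0],[0.1,0,0],3],[[0,0,0],[0.1,0,0],3],[[0,0,0],[0.1,0,0],3],[[0,0,0],[0,0,0],3]]}}

```text
clock: 12.12
tool_pos: [0.5291, -0.1057, 0.0898]
eef_rot: [-0.683, -0.184, 0.683, -0.184]
contact_force: [0.1, 1.2, -3.5]
opening: 0.448
```

{"fn": "drive_tool", "kwargs": {"deltas": [[[0,0,0],[0.1,0,0],3],[[0,0,0],[0,0,0],3],[[0,0,0],[0,0,0],3]]}}

```text
clock: 12.37
tool_pos: [0.5291, -0.1057, 0.089]
eef_rot: [-0.683, -0.184, 0.683, -0.184]
contact_force: [-0.0, 0.6, -3.7]
opening: 0.445
```

{"fn": "drive_tool", "kwargs": {"deltas": [[[0,0,0],[0.1,0,0],3],[[0,0,0],[0,0,0],3],[[0,0,0],[0,0,0],3]]}}

```text
clock: 12.62
tool_pos: [0.5291, -0.1057, 0.088]
eef_rot: [-0.683, -0.184, 0.683, -0.184]
contact_force: [0.0, -0.1, -4.1]
opening: 0.447
```

{"fn": "drive_tool", "kwargs": {"deltas": [[[0,0,0],[0.1,0,0],3],[[0,0,0],[0,0,0],3],[[0,0,0],[0,0,0],3]]}}

```text
clock: 12.87
tool_pos: [0.5291, -0.1058, 0.087]
eef_rot: [-0.683, -0.184, 0.683, -0.184]
contact_force: [-0.0, -0.3, -3.5]
opening: 0.445
```

{"fn": "drive_tool", "kwargs": {"deltas": [[[0,0,0],[0.05,0,0],3],[[0,0,0],[0,0,0],3],[[0,0,0],[0,0,0],3]]}}

```text
clock: 13.12
tool_pos: [0.5292, -0.1057, 0.0866]
eef_rot: [0.683, 0.184, -0.683, 0.184]
contact_force: [0.2, 0.3, -3.1]
opening: 0.443
```

{"fn": "drive_tool", "kwargs": {"deltas": [[[0,0,0],[0.05,0,0],3],[[0,0,0],[0,0,0],3],[[0,0,0],[0,0,0],3]]}}

```text
clock: 13.37
tool_pos: [0.5291, -0.1058, 0.0862]
eef_rot: [0.683, 0.184, -0.683, 0.184]
contact_force: [-0.4, 0.5, -0.4]
opening: 0.446
```

{"fn": "drive_tool", "kwargs": {"deltas": [[[0,0,0],[0.05,0,0],3],[[0,0,0],[0,0,0],3],[[0,0,0],[0,0,0],3]]}}

```text
clock: 13.62
tool_pos: [0.5291, -0.1057, 0.0857]
eef_rot: [0.683, 0.184, -0.683, 0.184]
contact_force: [-0.4, -0.3, 1.2]
opening: 0.444
```

{"fn": "drive_tool", "kwargs": {"deltas": [[[0,0,0],[0.05,0,0],3],[[0,0,0],[0,0,0],3],[[0,0,0],[0,0,0],3]]}}

```text
clock: 13.87
tool_pos: [0.5291, -0.1057, 0.0852]
eef_rot: [0.683, 0.184, -0.683, 0.184]
contact_force: [-1.5, 0.0, 3.1]
opening: 0.444
```

Contact is at TCP z ≈ 0.086, so the hub rests on the pin 8 mm above home. I'll turn it lightly towards the slot.

{"fn": "drive_tool", "kwargs": {"deltas": [[[-1,0,0],[0,0,0],3],[[-1,0,0],[0,0,0],3],[[0,0,0],[0,0,0],3]]}}

```text
clock: 14.12
tool_pos: [0.5292, -0.1055, 0.0847]
eef_rot: [0.679, 0.197, -0.679, 0.196]
contact_force: [0.1, 1.1, -3.2]
opening: 0.445
```

{"fn": "drive_tool", "kwargs": {"deltas": [[[-1,0,0],[0,0,0],3],[[-1,0,0],[0,0,0],3],[[0,0,0],[0,0,0],3]]}}

```text
clock: 14.37
tool_pos: [0.5291, -0.1058, 0.0847]
eef_rot: [-0.676, -0.208, 0.676, -0.208]
contact_force: [0.6, -0.5, -3.6]
opening: 0.451
```

{"fn": "drive_tool", "kwargs": {"deltas": [[[-1,0,0],[0,0,0],3],[[-1,0,0],[0,0,0],3],[[0,0,0],[0,0,0],3]]}}

```text
clock: 14.62
tool_pos: [0.5291, -0.1058, 0.0849]
eef_rot: [-0.672, -0.22, 0.672, -0.22]
contact_force: [0.6, 0.3, -2.8]
opening: 0.442
```

{"fn": "drive_tool", "kwargs": {"deltas": [[[1,0,0],[0,0,0],3],[[0.8,0,0],[0,0,0],3],[[0,0,0],[0.1,0,0],3],[[0,0,0],[0,0,0],3]]}}

```text
clock: 14.95
tool_pos: [0.5291, -0.1056, 0.0839]
eef_rot: [-0.675, -0.209, 0.675, -0.209]
contact_force: [-0.8, 0.8, -3.2]
opening: 0.445
```

```bash
python3 -c "
from h import *
st()"
```

```text
t 14.95 p [ 0.5291 -0.1056  0.0839] F [-0.8402  0.8006 -3.2178] M [ 0.0919 -0.0601  0.031 ] op 0.4452329590838996 
x [-0.  0. -1.] y [ 0.565  -0.8251 -0.    ] yaw_y -55.6009676050153 q [ 0.1985  0.794  -0.1453  1.9381  0.252   0.4268 -1.1044]
```

{"fn": "drive_tool", "kwargs": {"deltas": [[[0,0,0],[0.1,0,0],3],[[0,0,0],[0.1,0,0],3],[[0,0,0],[0,0,0],3]]}}

```text
clock: 15.2
tool_pos: [0.5291, -0.1056, 0.0818]
eef_rot: [-0.675, -0.209, 0.675, -0.209]
contact_force: [-0.7, 0.4, -4.0]
opening: 0.442
```

Going in freely. The disc is expected at TCP z ≈ 0.0782.

{"fn": "drive_tool", "kwargs": {"deltas": [[[0,0,0],[0.1,0,0],3],[[0,0,0],[0.1,0,0],3],[[0,0,0],[0,0,0],3]]}}

```text
clock: 15.45
tool_pos: [0.5291, -0.1056, 0.0798]
eef_rot: [-0.675, -0.209, 0.676, -0.209]
contact_force: [0.1, 0.6, -3.7]
opening: 0.447
```

{"fn": "drive_tool", "kwargs": {"deltas": [[[0,0,0],[0.1,0,0],3],[[0,0,0],[0,0,0],3],[[0,0,0],[0,0,0],3]]}}

```text
clock: 15.7
tool_pos: [0.5294, -0.1055, 0.0791]
eef_rot: [0.676, 0.209, -0.675, 0.209]
contact_force: [0.5, 0.9, -3.1]
opening: 0.443
```

{"fn": "drive_tool", "kwargs": {"deltas": [[[0,0,0],[0.05,0,0],3],[[0,0,0],[0,0,0],3],[[0,0,0],[0,0,0],3]]}}

```text
clock: 15.95
tool_pos: [0.5297, -0.1053, 0.0788]
eef_rot: [0.676, 0.209, -0.675, 0.209]
contact_force: [1.2, 2.5, 1.0]
opening: 0.446
```

```bash
python3 -c "
from h import *
st()"
```

```text
t 15.95 p [ 0.5297 -0.1053  0.0788] F [1.2287 2.4881 0.9931] M [ 0.5744 -0.073   0.0324] op 0.4459998878159547 
x [ 0.0011  0.0003 -1.    ] y [ 0.5652 -0.825   0.0004] yaw_y -55.58370244567318 q [ 0.1962  0.803  -0.1421  1.9399  0.2545  0.4146 -1.1066]
```

{"fn": "drive_tool", "kwargs": {"deltas": [[[0,0,0],[0.05,0,0],3],[[0,0,0],[0,0,0],3],[[0,0,0],[0,0,0],3]]}}

```text
clock: 16.2
tool_pos: [0.5297, -0.1054, 0.0783]
eef_rot: [0.676, 0.209, -0.675, 0.209]
contact_force: [0.9, 2.6, 2.3]
opening: 0.443
```

```bash
python3 -c "
from h import *
st()"
```

```text
t 16.2 p [ 0.5297 -0.1054  0.0783] F [0.854  2.6216 2.2858] M [ 0.6634 -0.0393  0.0093] op 0.4434422101616654 
x [ 0.0011  0.0003 -1.    ] y [ 0.5652 -0.825   0.0004] yaw_y -55.58646538484949 q [ 0.196   0.8038 -0.1417  1.9402  0.2547  0.4135 -1.1068]
```

{"fn": "drive_tool", "kwargs": {"deltas": [[[0,0,0],[0,0,0],4],[[0,0,0],[0,0,0],4.1],[[0,0,0],[0,0,0],4.3],[[0,0,0],[0,0,0],4.6],[[0,0,0],[0,0,0],5],[[0,0,0],[0,0,0],5.5],[[0,0,0],[0,0,0],6],[[0,0,0],[0,0,0],6.5],[[0,0,0],[0,0,0],6.5],[[0,0,0],[0,0,0],6.5]]}}

```text
clock: 17.03
tool_pos: [0.5291, -0.1058, 0.078]
eef_rot: [-0.675, -0.209, 0.676, -0.209]
contact_force: [-0.6, 0.9, 0.2]
opening: 0.737
```

```bash
python3 - <<'E'
from h import *
s,M=st()
a=snap('side')['color']
cv2.imwrite('pics/g5.png',cv2.resize(a[145:245,240:340],None,fx=6,fy=6,interpolation=cv2.INTER_CUBIC)[:,:,::-1])
E
```

```text
t 17.0333 p [ 0.5291 -0.1058  0.078 ] F [-0.5903  0.8958  0.1585] M [-0.0723  0.0262  0.0416] op 0.7374313574589242 
x [-0.     -0.0001 -1.    ] y [ 0.5648 -0.8252  0.0001] yaw_y -55.60966795081523 q [ 0.1962  0.8043 -0.1411  1.9406  0.255   0.4137 -1.1068]
```

View pics/g5.png

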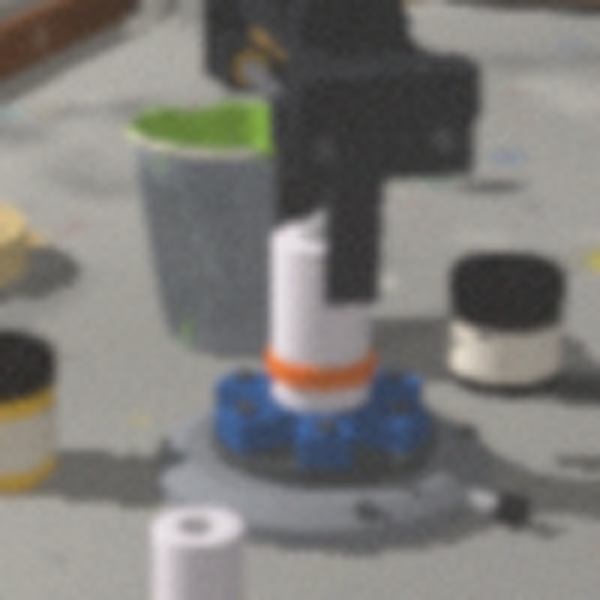

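The hub stands on the disc and the fingers are clear. I'll retreat straight up, then sideways, and check.

{"fn": "drive_tool", "kwargs": {"deltas": [[[0,0,0],[0,0,0],7.5],[[0,0,0],[-0.5,0,0],7.5],[[0,0,0],[-1.5,0,0],7.5],[[0,0,0],[-2,0,0],7.5],[[0,0,0],[-2,0,0],7.5],[[0,0,0],[-2,0,0],7.5],[[0,0,0],[-2,0,0],7.5],[[0,0,0],[-2,0,0],7.5],[[0,0,0],[-2,0,0],7.5],[[0,0,0],[-1,0,0],7.5]]}}

```text
clock: 17.92
tool_pos: [0.5301, -0.1058, 0.2307]
eef_rot: [0.677, 0.208, -0.674, 0.21]
contact_force: [-0.0, -0.2, -0.2]
opening: 0.852
```

{"fn": "drive_tool", "kwargs": {"deltas": [[[0,0,0],[0,-1,0],7.5],[[0,0,0],[0,-2,0.5],7.5],[[0,0,0],[0,-2.5,1],7.5],[[0,0,0],[0,-2.5,1],7.5],[[0,0,0],[0,-2.5,1],7.5],[[0,0,0],[0,-2.5,1],7.5],[[0,0,0],[0,-2.5,1],7.5],[[0,0,0],[0,-2.5,1],7.5],[[0,0,0],[0,-2,0.5],7.5],[[0,0,0],[0,-1,0],7.5],[[0,0,0],[0,0,0],7.5]]}}

```text
clock: 18.83
tool_pos: [0.3498, 0.0295, 0.2274]
eef_rot: [-0.674, -0.211, 0.676, -0.21]
contact_force: [0.6, -1.6, -0.8]
opening: 0.855
```

```bash
python3 - <<'E'
from h import *
s,M=st()
A=snap('side');B=snap('top')
a=cv2.resize(A['color'][150:240,240:330],(400,400),interpolation=cv2.INTER_CUBIC);b=cv2.resize(B['color'][160:260,240:340],(400,400),interpolation=cv2.INTER_CUBIC)
cv2.imwrite('pics/g6.png',np.hstack([a,b])[:,:,::-1])
p=np.array([.5286,-.1050,0])
for z in(.024,.048,.058,.109,.119): print(z,proj(A,p+[0,0,z])+[1.2,.7],proj(B,p+[0,0,z]))
E
```

```text
t 18.8333 p [0.3498 0.0295 0.2274] F [ 0.5654 -1.5742 -0.7558] M [-0.0095 -0.0244  0.0192] op 0.8550062775855685 
x [-0.0032 -0.0001 -1.    ] y [ 0.5685 -0.8227 -0.0017] yaw_y -55.35161111274071 q [-0.0512  0.3536 -0.2263  2.3148  0.1642  0.4902 -1.3754]
0.024 [293.3884 216.1552] [277.5992 223.3441]
0.048 [293.4835 207.4381] [278.1843 222.6123]
0.058 [293.5237 203.7615] [278.4352 222.2986]
0.109 [293.7328 184.5917] [279.784  220.6118]
0.119 [293.7748 180.7485] [280.063 220.263]
```

View pics/g6.png

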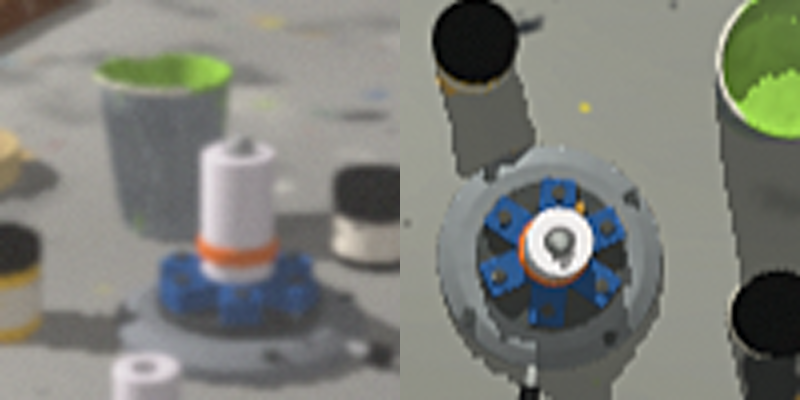

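The top view shows the pin at crop (582,206), between two teeth. In the side view the hub-top centre is at row 184.2, against 184.6 predicted for home, and about 181 if it were still on the pin. The rod tip shows about 10 mm above the hub. The jars and cup look unmoved.

```bash
python3 -c "
from plant import r
print(r.finish_job())"
```

```text
the job is handed in; nothing more can be done
None
```

The hub is back on the carousel, fully home on the disc, and the job is handed in at about 19 s of robot time.

I took the largest of the three hubs, lifted it and lowered it over the rod. Apart from the fingers' own grip, nothing pushed on it until it touched the pin, at TCP z ≈ 0.086. A turn of about 2° under roughly 7 N freed it, and I went to 6° to find the far side of the slot. I came back to about 4°, lowered it to the disc at TCP z ≈ 0.0785 with about 6 N, opened the fingers and backed off.

**Last checks:**
- **Pin:** the top view shows it in the slot between two teeth.
- **Height:** the hub top sits where it should for fully home (image row 184.2 against 184.6 predicted), and the rod tip shows about 10 mm above it.
- **Bystanders:** both ink jars and the paper cup look unmoved, and the arm is clear of everything.

**Small disagreements:**
- The measured drop from pin to disc was about 7.4 mm rather than 8 mm.
- Side force rose to about 2.7 N, with a moment of about 0.66 N m, as the hub touched the disc. Both were gone after release, so I put it down to a slight tilt in the grip.

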